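# Fit the fan module and latch the sliding hood

## Robot

A 6-joint arm with a two-finger parallel gripper is mounted at the origin on the work surface. World frame = base frame: x ahead of the robot, y to its left, z up, the work surface at z = 0. Lengths are in m, angles in rad, forces in N, time in s.
With the tool pointing down it reaches from about 0.325 to 0.775 m from the base axis. Payload 5.5 kg.
Tool frame: the origin (TCP) lies on the centre line of the jaws, within the pads' length; the fingertips stand 22 mm ahead of it and the grasp point (between the pads) lies 3 mm ahead of it; z points along the fingers, y is the line along which they close (so a half turn about z gives the same grasp; the last joint's range is limited). The gripper opens to 88 mm and grips with 3 to 60 N. Pads are 20 mm wide; open, the fingers measure 115 mm over their backs; the gripper's body (75 mm by 178 mm) begins 61 mm behind the grasp point.
Start: joints at [1.262, 0.091, 1.231, -0, 1.82, -0.057], TCP at [0.149, 0.581, 0.245] pointing down, gripper open.
Joint ranges: [-2.87, 2.87], [-0.86, 2.18], [0.17, 2.46], [-1.51, 4.65], [0.06, 2.69], [-2.65, 2.65]. Speed limits (rad/s): [2.57, 2.57, 3.01, 3.14, 3.14, 3.14].

## Interface

Orientations are given as a unit quaternion [x, y, z, w].
In Python, from plant import arm, imaging gives the robot as it stands. The module is installed in compiled form; this text tells all that it offers.
- The arm moves only by the tool carry_out, never from a script. Its argument "series" is a list of rows, each a list of 7 numbers: the shift along the tool's x, y, z normalised to -1 to 1, where 1 is 25 cm, then the turn, a rotation vector about the tool's x, y, z normalised to -1 to 1, where 1 is 45 degrees, then the gripper's target within -1 to 1 (fully open at 1, half-way at 0, shut at -1). A call has 1 to 5 rows; each row is the pose to reach, as a shift and turn from the pose commanded when the call began, along the tool's axes at that moment; what a row does not reach only later rows make up. A row lasts 1/12 s, in which the tool goes at most 41.7 mm and 7.16 degrees, less where a joint would pass 70% of its speed; a pose out of reach is approached as far as the arm can. A call with a number of a shift or a turn outside -1 to 1 is refused whole. A call with a gripper value outside its range is refused whole. The fingers move at their own pace and stop on an object; the grip force is fixed at half the most. Time passes only in rows, so rows that repeat a pose let the fingers close. It gives the time, the measured TCP pose, the force, the opening and the grip force at its end, in the units of the state.
- arm.get_state(): the state, without advancing time (a new reading comes with each control period).
- imaging.snapshot(name): name is "side" or "top" or "wrist"; returns a dict with "pixels" (384x512x3 uint8, red, green, blue), "fovy" (degrees; the focal length in pixels is half the picture's height over the tangent of half this angle, whatever the lens; pixels are square), "cx", "cy" (the principal point, pixels), "k1" (the pictures are not rectified: a ray, as slopes to the right and down, at radius r is drawn at 1 + k1 r^2 times it, then the intrinsics apply), "rvec" (rotation vector, rad) and "tvec" (3), from world to camera coordinates, as OpenCV has them. Camera axes: x right, y down, z forward; pixel columns grow to the right and rows downward; lengths in m; the calibration is good to about 2 mm. A picture is of the moment at which its call begins. There is no depth.
- arm.sign_off(): hands the job in; it is judged then, once.
The state is a dict: "time_s": time; "joint_positions": joint angles; "joint_velocities": joint speeds; "joint_torque": joint torques, N m; "tool_pos": TCP position; "eef_rot": TCP orientation; "contact_force": force on the tool from outside, world axes, zero at the start; "torque": the same for the moment, N m; "finger_gap": opening from 0.0 (shut) to 1.0 (fully open); "grasp_force": force on a finger pad.
Only numpy, scipy, OpenCV 4.12 (cv2) and the standard library are available. Lean on these libraries where they do the work, as an engineer would, in place of code of your own. Each camera call takes 0.05 s, during which the arm holds its last target. There are 200 camera calls.

## Task

Put the loose fan module upright into the open bay on top of the network unit, let go of it once it sits fully down, then slide the hood over it until the latch clicks and holds the hood shut by itself. Feel for the click and be gentle with the hood: never bear on it with more than 22 N. Leave the other things on the bench where they are.

Things in the scene. Friction and masses are not known exactly. Their poses are not given: they have to be found in the camera images.
- unit: the network unit: a dark flat box 210 (x) x 350 (y) x 44 mm high, fixed on the bench, ports along its far (+x) face. Origin under its centre; the hood slides along its y axis on top of the flat deck (z = 44 mm), closing towards +y
- bay (a point): the point where the centre of the fan module is when fully seated; axes as the unit's. It is on the unit's axes at (0, 60, 47) mm. The bay is a rectangular pocket in the deck with its mouth at 44 mm, 44 mm along x by 60 mm along y, 22 mm deep (floor 25 mm below this point), with a 2 mm chamfer and a thin grey bezel; the module fits with 2 mm play on each side and then stands 28 mm proud of the deck
- module_mid (a point): centre of the loose fan module, a grey block 40 (x) x 56 (y) x 50 mm (z) high, about 0.1 to 0.2 kg, standing upright on the bench with a round grille on top; axes along these sides (a half turn makes no difference). Grasp it across its 40 mm sides, near the top, so that the fingers stay above the deck
- guard_wall (a point): centre of the hood's upright end wall (its -y end, outer face), flat, 80 mm wide along x; its lower edge is 1.5 mm over the deck and the upper 39.5 mm over the deck; push it towards the unit's +y. Axes as the unit's
- guard_rib (a point): centre of the upright black grip rib on the hood's roof, 45 (x) x 10 (y) mm, standing 21 mm above the roof (the point is 50.5 mm above the deck), 65 mm towards +y from the end wall; it can be pinched or pushed instead. Axes as the unit's
- guard (a joint): travel of the hood in m towards the unit's +y: 0 pushed right back, 0 to 0.03 at the start. The hood is aluminium sheet 80 (x) x 110 (y) x 38 mm high, open below and at its +y end; it slides with 1 to 2 N of rubbing. Shut and latched at about 0.135, but the keeper is adjustable, so the latched value lies anywhere from 0.117 to 0.153: only feel tells it
- latch (a point): nominal place of the spring latch on the deck, at the keeper bar beyond the bay (keeper shifted up to 18 mm along y). In the hood's last 46 mm a kicker pushes back with 3 to 4 N and throws an unlatched hood 46 mm back; then the pawl raises the push to 8 to 12 N, and it drops as the pin passes and clicks. 1.5 mm past the latched place a bumper adds 12 N per mm: at 14 to 17 N, reached slowly, the latch is in
- sfp_deck: a small steel optical transceiver, 14 x 56 x 10 mm, lying on the unit's deck as a bystander; origin under its centre
- sfp_bench: a small steel optical transceiver, 14 x 56 x 10 mm, bystander on the bench; origin under its centre
- tester: a black hand-held tester with a screen and round keys, 65 x 125 x 30 mm, bystander lying on the bench; origin under its centre
- adapter: a black power adapter block, 55 x 115 x 34 mm, bystander lying on the bench; origin under its centre
- driver: a screwdriver 190 mm long, bystander lying on the bench; origin on the bench under its shaft line
- tape: a grey roll of tape, 90 mm across, 22 mm high, bystander lying flat; origin under its centre
- mug: a white mug, 80 mm across, 90 mm high, bystander; origin under its centre

How it is judged:
By the outcome, as a careful person would: the job done as asked, in the order asked, and still so for the second after the job is handed in, with the robot touching nothing.
It also fails if it takes over 58 s, if anything falls off the work surface, if the arm or the gripper's body presses on something with over 40 N, if the wrist force passes 120 N, or if a joint passes its speed limit or range.

## Working session

There is one attempt and no reset: what is moved stays moved. The work goes in short steps, Python scripts to look and compute and a tool call to move; the robot and the scene stay as the last step left them, time stands still between calls to the robot, and variables do not carry over. Pictures are saved under pics/ and viewed, at most 10 in all, crops included, and the job is handed in when it is done.

Besides the shell and the picture viewer there is one more tool, called after "Request:" by a JSON object that holds its "fn" and its "kwargs", one argument or row to a line. carry_out: Moves the arm, as the interface text tells. Its arguments: {"type":"object","properties":{"series":{"type":"array"}},"required":["series"]}

```bash
mkdir -p pics
cat > h.py <<'E'
import numpy as np, cv2
from plant import arm, imaging
from scipy.spatial.transform import Rotation as R
def K(s):
    f=192/np.tan(np.radians(s["fovy"])/2)
    return np.array([[f,0,s["cx"]],[0,f,s["cy"]],[0,0,1.]]), np.array([s["k1"],0,0,0.])
def snap(n,fn=None):
    s=imaging.snapshot(n)
    if fn: cv2.imwrite("pics/"+fn,s["pixels"][:,:,::-1])
    return s
def ray(s,uv):
    k,d=K(s); n=cv2.undistortPoints(np.array(uv,float).reshape(-1,1,2),k,d).reshape(-1,2)
    M=R.from_rotvec(np.ravel(s["rvec"])).as_matrix(); c=-M.T@np.ravel(s["tvec"])
    return c,np.c_[n,np.ones(len(n))]@M
def onz(s,uv,z):
    c,d=ray(s,uv); return c+d*((z-c[2])/d[:,2])[:,None]
def proj(s,P):
    k,d=K(s); return cv2.projectPoints(np.array(P,float).reshape(-1,1,3),np.ravel(s["rvec"]),np.ravel(s["tvec"]),k,d)[0].reshape(-1,2)
E
python3 - <<'E'
from h import *
import pickle
S={n:snap(n) for n in("side","top","wrist")}
pickle.dump(S,open("s0.pkl","wb"))
for n,s in S.items():
    print(n,s["fovy"],s["cx"],s["cy"],s["k1"],ray(s,[[256,192]]))
    cv2.imwrite(f"pics/{n}0.png",s["pixels"][:,:,::-1])
print(arm.get_state())
E
```

```text
side 51.881546961792466 254.57189536350947 188.1252458055358 -0.039299330021187975 (array([ 0.14079749, -0.69763769,  0.99760241]), array([[ 0.35339088,  0.57226297, -0.74009422]]))
top 47.22382869679372 255.36445899989556 191.055187257942 0.047399969855698706 (array([0.45118208, 0.02941826, 1.25258032]), array([[ 0.07752879, -0.02548266, -0.99666777]]))
wrist 66.44774035599733 255.0870428403364 195.71884059775763 0.019759527400107696 (array([0.07975785, 0.5964997 , 0.38532408]), array([[ 0.24315639, -0.06253043, -0.96805762]]))
{'time_s': 0.15, 'joint_positions': array([ 1.26228404e+00,  9.16894798e-02,  1.23156953e+00,  1.77484013e-05,
        1.81982364e+00, -5.66954601e-02]), 'joint_velocities': array([-0.00083072, -0.002841  , -0.00242573,  0.00154888,  0.00249418,
       -0.00064143]), 'joint_torque': array([ 1.47211758e-03, -4.47041738e+01, -4.06909704e+01,  6.98650489e-02,
        2.74152355e-02, -9.78999537e-05]), 'tool_pos': array([0.14943448, 0.5808981 , 0.24378692]), 'eef_rot': array([ 1.25573808e-01,  9.92084000e-01, -7.31054173e-04, -1.43744641e-04]), 'contact_force': array([-0.56675944, -1.20858501,  0.41617584]), 'torque': array([-0.0028418 ,  0.03776484,  0.02811321]), 'grasp_force': 0.0, 'finger_gap': 1.0027059365777482}
```

View pics/top0.png

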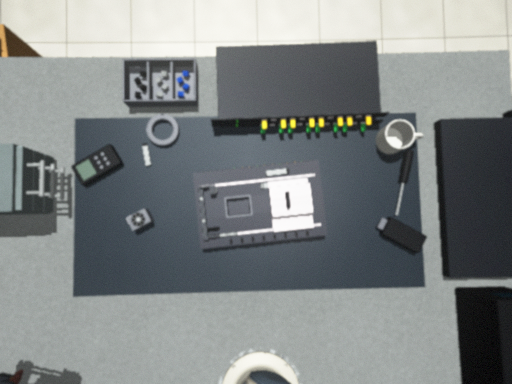

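View pics/side0.png

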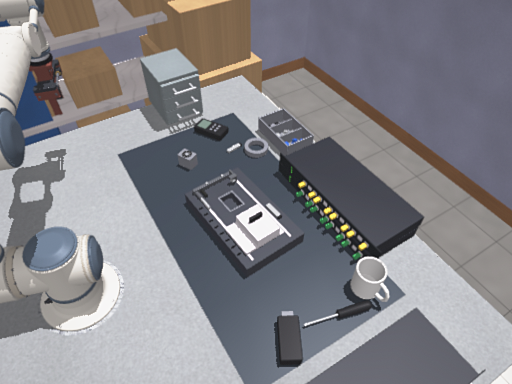

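The top view shows the module near (139,220), bay near (238,206), hood at (270–315,180–230) with the rib near (288,201), a transceiver on the deck near (275,172), and world +y pointing left. I'll enlarge it next.

Run:
```python
from h import *
import pickle
S=pickle.load(open("s0.pkl","rb")); s=S["top"]; im=s["pixels"][:,:,::-1]
a=cv2.resize(im[155:255,190:330],None,fx=5,fy=5,interpolation=cv2.INTER_CUBIC)
b=cv2.resize(im[200:240,120:160],(100,100),interpolation=cv2.INTER_CUBIC)
b=cv2.resize(im[200:240,120:160],None,fx=2.5,fy=2.5,interpolation=cv2.INTER_CUBIC)
o=np.zeros((600,700,3),np.uint8);o[:500]=a;o[500:,:100]=b
b=cv2.resize(S["side"]["pixels"][140:180,165:210,::-1],None,fx=2.5,fy=2.5); o[500:,120:120+b.shape[1]]=b
cv2.imwrite("pics/c1.png",o)
print(onz(s,[[139,220]],.05),onz(s,[[238,206]],.044),onz(s,[[288,201]],.094), onz(s,[[195,174],[320,162],[326,238],[202,250]],.044))
for lo,hi,n in[((0,0,0),0,0)][:0]:pass
g=im.max(2)
# bright masks: module and bay bezel
for nm,(x0,y0,x1,y1),t in(("mod",(120,200,160,240),95),("bay",(222,190,256,222),80)):
    m=(g[y0:y1,x0:x1]>t).astype(np.uint8)
    for c in cv2.findContours(m,cv2.RETR_EXTERNAL,cv2.CHAIN_APPROX_NONE)[0]:
        if len(c)>15: r=cv2.minAreaRect(c+np.array([x0,y0],np.int32)); print(nm,r,cv2.contourArea(c))
```

```text
[[0.47542019 0.31723502 0.05      ]] [[0.50762353 0.04892654 0.044     ]] [[ 0.51563493 -0.08432485  0.094     ]] [[ 0.59855593  0.16566248  0.044     ]
 [ 0.62511589 -0.18145322  0.044     ]
 [ 0.41461894 -0.19056416  0.044     ]
 [ 0.39009502  0.14906572  0.044     ]]
mod ((138.0, 219.0), (6.0, 6.0), 90.0) 31.5
mod ((143.24900817871094, 213.16378784179688), (26.350574493408203, 38.38097381591797), 70.90650939941406) 393.5
bay ((238.5, 205.5), (31.0, 33.0), 90.0) 1023.0
```

View pics/c1.png

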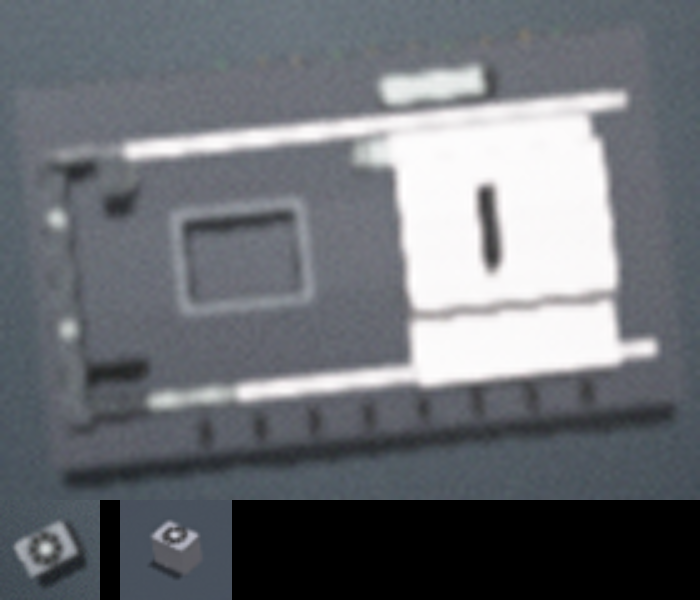

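The crop shows the bezel outer corners at crop pixels (170,212),(303,198),(314,298),(182,315), the far rail from (127,150) to (625,100), and the rib at (490,228). The module's top face is grey and tilted about 25–30° in the image.

Run:
```python
from h import *
import pickle
S=pickle.load(open("s0.pkl","rb")); s=S["top"]; im=s["pixels"][:,:,::-1]
cr=lambda p:[[190+(x+.5)/5-.5,155+(y+.5)/5-.5] for x,y in p]
B=onz(s,cr([(170,212),(303,198),(314,298),(182,315)]),.044)
print("bez",B.mean(0),np.linalg.norm(np.diff(B,axis=0),axis=1))
L=onz(s,cr([(625,100),(127,150),(655,348),(150,402)]),.046)
for a,b in((0,1),(2,3)): d=L[b]-L[a]; print("rail yaw",np.degrees(np.arctan2(-d[0],d[1])))
d=B[0]-B[1]+B[3]-B[2];print("bez yaw",np.degrees(np.arctan2(-d[0],d[1])))
print("rib",onz(s,cr([(486,185),(492,270)]),.044+.061))
print("wallcorner",onz(s,cr([(600,140),(617,360)]),.083))
g=im.max(2); print(g[205:235:2,124:156:2])
for t in(115,130,145):
    m=np.zeros_like(g);m[204:236,122:156]=g[204:236,122:156]>t
    m=cv2.morphologyEx(m,cv2.MORPH_CLOSE,np.ones((7,7)))
    c=max(cv2.findContours(m,0,1)[0],key=cv2.contourArea)
    bx=cv2.boxPoints(cv2.minAreaRect(c)); P=onz(s,bx,.05); e=np.diff(P,axis=0)
    l=np.linalg.norm(e,axis=1); d=e[l.argmax()]
    print(t,P.mean(0),l,"long-axis yaw",np.degrees(np.arctan2(-d[0],d[1])))
```

```text
bez [0.5083669  0.04873771 0.044     ] [0.07363892 0.0554474  0.0730085 ]
rail yaw 4.577673635405822
rail yaw 4.762485485455149
bez yaw 5.4196395315559736
rib [[ 0.53979177 -0.08080687  0.105     ]
 [ 0.49511557 -0.0826653   0.105     ]]
wallcorner [[ 0.56439858 -0.14481503  0.083     ]
 [ 0.44667421 -0.14996553  0.083     ]]
[[ 90  91  91  93  96  96  93  94  95  99  98  98  98 100 100  96]
 [ 87  92  88  91  95  89  93  94  94  97 100  93  95  96  97  94]
 [ 88  87  95  90  88  96  89  94 115 143 141  81  79  98  99  97]
 [ 90  92  86  90  88  96 103 128 155 170 172 111  69  88  96  94]
 [ 87  91  91  94 103 114  97  91 122 146 173 150  77  75  96  94]
 [ 87  91 119 144 124  84  92  86  90  86 161 171 112  58  88  98]
 [ 90 134 170 166 111  82 135 164 125  92 128 170 155  76  71  94]
 [ 88 151 171 156  85  89 174 210 162  78  98 166 165 110  66  88]
 [ 87 114 172 161 102  92 138 162 121  85 120 164 148 102  57  83]
 [ 91  91 148 164 136  78  91  81  78  76 120 115  76  47  49  76]
 [ 86  87  94 146 159 124 113  85  91  78  70  55  42  45  43  70]
 [ 84  86  88 120 163 165 152 122  74  49  47  43  45  54  64  80]
 [ 81  88  86  96 141 135  90  53  43  44  43  47  62  83  93  97]
 [ 87  84  88  86  99  80  48  41  44  44  63  81  89  90  91  90]
 [ 83  84  84  84  86  82  54  46  55  72  84  89  88  90  90  96]]
115 [0.47826712 0.32118625 0.05      ] [0.05939694 0.04269861 0.0592808 ] long-axis yaw -154.218186397888
130 [0.47826279 0.32119074 0.05      ] [0.05701808 0.04025561 0.05691297] long-axis yaw -154.22296333404816
145 [0.47825859 0.32119511 0.05      ] [0.0546394  0.03781288 0.05454474] long-axis yaw -154.22771027342674
```

Add to h.py:
```python
def togo(p,yaw_y):
    """shift (norm.) and turn (norm.) in current tool axes to TCP p, tool down, tool y at yaw_y deg (mod 180)"""
    st=arm.get_state(); M=R.from_quat(st["eef_rot"]).as_matrix()
    a=np.radians(yaw_y); Y=np.array([np.cos(a),np.sin(a),0]); Y=Y if Y@M[:,1]>0 else -Y
    T=np.c_[np.cross(Y,[0,0,-1.]),Y,[0,0,-1.]]
    print("t",round(st["time_s"],2),"pos",st["tool_pos"].round(4),"F",st["contact_force"].round(1),"gap",round(st["finger_gap"]*88,1),"gf",round(st["grasp_force"],1))
    print("shift",(M.T@(np.array(p)-st["tool_pos"])/.25).round(3),"turn",(R.from_matrix(M.T@T).as_rotvec()/(np.pi/4)).round(3))
```

```text
(no output)
```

Request:
{"fn": "carry_out", "kwargs": {
  "series": [
    [-0.14,-0.06,0.03,0,0,0.1,1],
    [-0.28,-0.12,0.06,0,0,0.21,1],
    [-0.42,-0.18,0.09,0,0,0.32,1],
    [-0.56,-0.24,0.12,0,0,0.43,1],
    [-0.7,-0.31,0.15,0,0,0.54,1]
  ]
}}

```text
time_s: 0.57
tool_pos: [0.3006, 0.4613, 0.2063]
eef_rot: [0.333, 0.943, -0.0, -0.0]
contact_force: [0.6, 0.9, 0.3]
finger_gap: 1.002
grasp_force: 0.0
```

```bash
python3 -c "
from h import *
togo([.478,.321,.16],25.8)"
```

```text
t 0.57 pos [0.3006 0.4613 0.2063] F [0.6 0.9 0.3] gap 88.2 gf 0.0
shift [-0.905  0.009  0.185] turn [-0.001  0.     0.561]
```

Request:
{"fn": "carry_out", "kwargs": {
  "series": [
    [-0.16,0,0.03,0,0,0.11,1],
    [-0.32,0,0.06,0,0,0.22,1],
    [-0.48,0.01,0.1,0,0,0.33,1],
    [-0.64,0.01,0.14,0,0,0.44,1],
    [-0.8,0.01,0.18,0,0,0.56,1]
  ]
}}

```text
time_s: 0.98
tool_pos: [0.4584, 0.3377, 0.1615]
eef_rot: [0.531, 0.847, -0.0, -0.0]
contact_force: [1.1, 0.7, -0.3]
finger_gap: 1.0
grasp_force: 0.0
```

```bash
python3 -c "
from h import *
togo([.478,.321,.16],25.8)
import pickle; s=snap('wrist','w1.png'); pickle.dump(s,open('w1.pkl','wb'))"
```

```text
t 0.98 pos [0.4584 0.3377 0.1615] F [ 1.1  0.7 -0.3] gap 88.0 gf 0.0
shift [-0.094  0.041  0.006] turn [-0.    -0.     0.001]
```

View pics/w1.png

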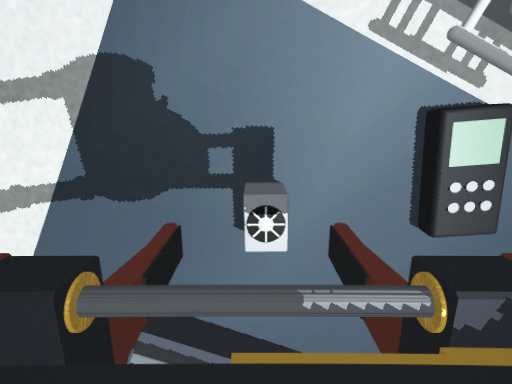

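The wrist view shows the module's top face spanning about (245,195)–(288,250), with the grille at (266,222), nearly square to the jaws. The tester's edge at u≈415 is clear of the fingers.

Run:
```python
from h import *
import pickle
s=pickle.load(open("w1.pkl","rb")); g=s["pixels"].min(2)
m=np.zeros_like(g);m[188:256,238:296]=g[188:256,238:296]>150
m=cv2.morphologyEx(m,cv2.MORPH_CLOSE,np.ones((25,25)))
c=max(cv2.findContours(m,0,1)[0],key=cv2.contourArea)
r=cv2.minAreaRect(c);print(r)
P=onz(s,cv2.boxPoints(r),.05); e=np.diff(P,axis=0);l=np.linalg.norm(e,axis=1);d=e[l.argmax()]
yaw=(np.degrees(np.arctan2(-d[0],d[1]))+90)%180-90
print(P.mean(0),l,yaw,"grille",onz(s,[[266,223]],.05))
q=P.mean(0);togo([q[0],q[1],.05],yaw)
```

```text
((265.5, 229.0), (44.0, 43.0), 90.0)
[0.47980549 0.31239957 0.05      ] [0.03890897 0.04350579 0.04056733] 27.47959377318452 grille [[0.47740395 0.3182849  0.05      ]]
t 1.03 pos [0.4628 0.3323 0.1585] F [ 1.3 -4.4 -1.8] gap 87.9 gf 0.0
shift [-0.099  0.029  0.435] turn [-0.003  0.007 -0.052]
```

Request:
{"fn": "carry_out", "kwargs": {
  "series": [
    [0,0,0,0,0,0,1],
    [0,0,0,0,0,0,1],
    [0,0,0,0,0,0,1]
  ]
}}

```text
time_s: 1.28
tool_pos: [0.4566, 0.34, 0.1624]
eef_rot: [0.529, 0.849, 0.0, -0.0]
contact_force: [-0.3, 1.0, 0.2]
finger_gap: 1.002
grasp_force: 0.0
```

Run:
```python
from h import *
s=snap("wrist"); togo([.478,.32,.05],26)
hsv=cv2.cvtColor(s["pixels"],cv2.COLOR_RGB2HSV)
c=proj(s,[[.478,.32,.05]])[0];print(c)
x,y=c.astype(int); g=s["pixels"].min(2)
print(g[y-45:y+45:5,x-40:x+40:5])
cv2.imwrite("pics/w2c.png",cv2.resize(s["pixels"][y-60:y+60,x-60:x+60,::-1],None,fx=4,fy=4))
```

```text
t 1.33 pos [0.4565 0.3403 0.1627] F [-0.  0. -0.] gap 88.3 gf 0.0
shift [-0.111  0.041  0.451] turn [ 0.001 -0.001  0.005]
[267.82262921 224.35596606]
[[ 43  41  41  42  41  41  41  41  43  68 101 101 101 103 104 104]
 [ 42  41  40  41  40  42  41  43  43  51  51  97 103 102 103 105]
 [ 86  95  40  41  87  86  86  86  85  86  86  88 100 102 101 104]
 [ 91  79  42  40  84  84  86  85  86  86  84  83  98 102 100 104]
 [ 93  75  41  43 115 115 114 115 115 113 114 115 110 102 101 104]
 [ 89  89  41  44 113 114 115 114 113 114 115 115 110 102 103 106]
 [ 89  89  39  39 113 114 103  28  70  47 114 113 105 100 102 103]
 [ 89  88  38  39 231 105  59  56 207  64  75 238 215  99 102 100]
 [ 86  90  38  41 224  54 240  57 209 120  75  70 209  99 100 101]
 [ 88  88  38  40  88  52  54 249 249 231  65  66 202  98 101 101]
 [ 86  85  41  42 104  49  51 229 252 234  59  62 196  94  99  99]
 [ 85  87  90  88 225  48 202  59 219 169  59  61 189  97  97  98]
 [ 87  87  89  87 228 148  45  52 197  51 104 233 202  98  95  94]
 [ 87  87  89  90 227 228 227 141 149 213 232 232 193  98  94  97]
 [ 85  86  85  90 228 228 229 229 229 230 229 230 168  97  97  93]
 [ 86  85  86  90 132 131 120 120 121 120 119 120  96  92  93  93]
 [ 90  86  90  89  89  87  90  90  91  93  92  97  95  92  92  91]
 [ 85  85  89  89  89  92  89  90  92  94  93  90  96  93  91  92]]
```

View pics/w2c.png

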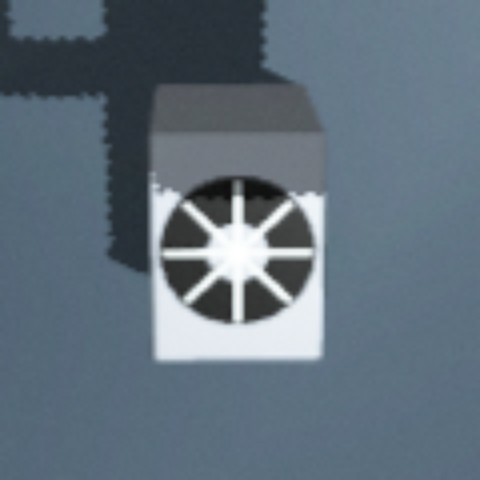

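The crop shows the module's top-face corners at crop pixels (149,131),(325,131),(322,359),(155,360), so it is square to the jaws.

Run:
```python
from h import *
s=snap("wrist"); 
P=onz(s,[[207+x/4-.4,164+y/4-.4] for x,y in((149,131),(325,131),(322,359),(155,360))],.05)
l=np.linalg.norm(np.diff(np.r_[P,P[:1]],axis=0),axis=1); d=P[0]-P[3]+P[1]-P[2]
yaw=np.degrees(np.arctan2(-d[0],d[1])); q=P.mean(0); print(q,l,yaw)
togo([q[0],q[1],.05],yaw)
```

```text
[0.47705896 0.31839936 0.05      ] [0.03960716 0.05617579 0.03966516 0.05644619] 27.139296381414592
t 1.38 pos [0.4564 0.3405 0.1628] F [-0.   0.6 -0.4] gap 88.6 gf 0.0
shift [-0.116  0.035  0.451] turn [ 0.001 -0.    -0.02 ]
```

Request:
{"fn": "carry_out", "kwargs": {
  "series": [
    [-0.116,0.035,0.1,0,0,-0.02,1],
    [-0.116,0.035,0.22,0,0,-0.02,1],
    [-0.116,0.035,0.34,0,0,-0.02,1],
    [-0.116,0.035,0.42,0,0,-0.02,1],
    [-0.116,0.035,0.45,0,0,-0.02,1]
  ]
}}

```text
time_s: 1.8
tool_pos: [0.4754, 0.3171, 0.0459]
eef_rot: [0.522, 0.853, -0.002, -0.001]
contact_force: [-0.2, -0.5, 0.2]
finger_gap: 1.001
grasp_force: 0.0
```

Request:
{"fn": "carry_out", "kwargs": {
  "series": [
    [0,0,0,0,0,0,1],
    [0,0,0,0,0,0,-0.5],
    [0,0,0,0,0,0,-1],
    [0,0,0,0,0,0,-1],
    [0,0,0,0,0,0,-1]
  ]
}}

```text
time_s: 2.22
tool_pos: [0.4786, 0.3177, 0.0515]
eef_rot: [0.523, 0.853, 0.001, 0.001]
contact_force: [0.8, 0.4, 0.1]
finger_gap: 0.739
grasp_force: 0.0
```

Request:
{"fn": "carry_out", "kwargs": {
  "series": [
    [0,0,0,0,0,0,-1],
    [0,0,0,0,0,0,-1],
    [0,0,0,0,0,0,-1]
  ]
}}

```text
time_s: 2.47
tool_pos: [0.478, 0.3171, 0.0499]
eef_rot: [0.523, 0.853, 0.0, 0.0]
contact_force: [-0.6, 0.5, -0.5]
finger_gap: 0.508
grasp_force: 0.0
```

Request:
{"fn": "carry_out", "kwargs": {
  "series": [
    [0,0,0,0,0,0,-1],
    [0,0,0,0,0,0,-1],
    [0,0,0,0,0,0,-1],
    [0,0,0,0,0,0,-1]
  ]
}}

```text
time_s: 2.8
tool_pos: [0.4781, 0.3171, 0.0499]
eef_rot: [0.523, 0.853, 0.0, 0.0]
contact_force: [0.4, 0.5, 0.8]
finger_gap: 0.453
grasp_force: 30.0
```

Request:
{"fn": "carry_out", "kwargs": {
  "series": [
    [0,0,-0.08,0,0,0,-1],
    [0,0,-0.2,0,0,0,-1],
    [0,0,-0.3,0,0,0,-1],
    [0,0,-0.34,0,0,0,-1]
  ]
}}

```text
time_s: 3.13
tool_pos: [0.4787, 0.3176, 0.1383]
eef_rot: [0.523, 0.853, 0.002, 0.001]
contact_force: [0.8, 0.6, -1.0]
finger_gap: 0.457
grasp_force: 30.0
```

```bash
python3 -c "
from h import *
togo([.508,.049,.135],4.8)"
```

```text
t 3.13 pos [0.4787 0.3176 0.1383] F [ 0.8  0.6 -1. ] gap 40.2 gf 30.0
shift [-1.011 -0.383  0.011] turn [ 0.005 -0.001  0.493]
```

Request:
{"fn": "carry_out", "kwargs": {
  "series": [
    [-0.1,-0.04,-0.05,0,0,0.05,-1],
    [-0.24,-0.1,-0.1,0,0,0.1,-1],
    [-0.38,-0.155,-0.14,0,0,0.15,-1],
    [-0.52,-0.21,-0.16,0,0,0.2,-1],
    [-0.65,-0.265,-0.18,0,0,0.25,-1]
  ]
}}

```text
time_s: 3.55
tool_pos: [0.4922, 0.1404, 0.1791]
eef_rot: [0.604, 0.797, -0.0, -0.0]
contact_force: [-0.2, -0.0, -1.1]
finger_gap: 0.456
grasp_force: 30.0
```

```bash
python3 -c "
from h import *
togo([.508,-.03,.19],4.8)"
```

```text
t 3.55 pos [0.4922 0.1404 0.1791] F [-0.2 -0.  -1.1] gap 40.1 gf 30.0
shift [-0.674 -0.123 -0.043] turn [-0.001  0.     0.241]
```

Request:
{"fn": "carry_out", "kwargs": {
  "series": [
    [-0.14,-0.03,-0.02,0,0,0.06,-1],
    [-0.3,-0.06,-0.04,0,0,0.12,-1],
    [-0.46,-0.09,-0.04,0,0,0.18,-1],
    [-0.58,-0.11,-0.04,0,0,0.24,-1],
    [-0.66,-0.12,-0.04,0,0,0.24,-1]
  ]
}}

```text
time_s: 3.97
tool_pos: [0.5079, -0.0279, 0.1885]
eef_rot: [0.678, 0.735, -0.001, -0.0]
contact_force: [0.2, 0.3, -1.6]
finger_gap: 0.454
grasp_force: 30.0
```

Request:
{"fn": "carry_out", "kwargs": {
  "series": [
    [0,0,0,0,0,0,-1],
    [0,0,0,0,0,0,-1],
    [0,0,0,0,0,0,-1]
  ]
}}

```text
time_s: 4.22
tool_pos: [0.508, -0.0242, 0.1888]
eef_rot: [0.676, 0.737, -0.0, -0.001]
contact_force: [-0.1, -0.5, -1.9]
finger_gap: 0.452
grasp_force: 30.0
```

```bash
python3 -c "
from h import *
togo([.508,.049,.135],4.8)
import pickle; s=snap('wrist','w3.png'); pickle.dump(s,open('w3.pkl','wb'))
print(proj(s,[[.508,.049,.044]]))"
```

```text
t 4.22 pos [ 0.508  -0.0242  0.1888] F [-0.1 -0.5 -1.9] gap 39.8 gf 30.0
shift [0.291 0.025 0.215] turn [-0.002 -0.001  0.003]
[[262.45887227 111.34491317]]
```

View pics/w3.png

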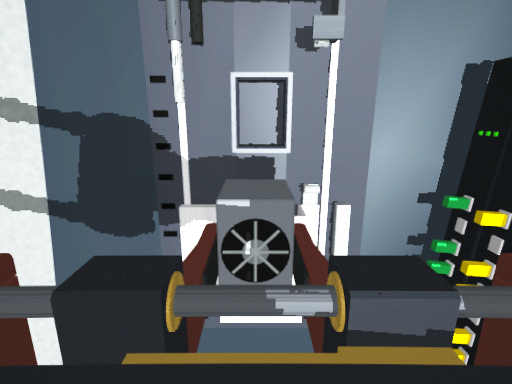

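The wrist view shows the bezel outline at about (231,72)–(291,152) with the inner edge at (236,79)–(287,146). The gripped module's grille is centred at (256,249), and the top's +y edge is at row ≈195.

Run:
```python
from h import *
import pickle
s=pickle.load(open("w3.pkl","rb")); g=s["pixels"].min(2)
m=np.zeros_like(g); m[62:160,222:300]=g[62:160,222:300]>150
cs,h=cv2.findContours(m,cv2.RETR_CCOMP,cv2.CHAIN_APPROX_NONE)
for c in cs:
    if cv2.contourArea(c)<1000: continue
    r=cv2.minAreaRect(c); P=onz(s,cv2.boxPoints(r),.044); e=np.diff(P,axis=0);l=np.linalg.norm(e,axis=1);d=e[l.argmax()]
    print(r,P.mean(0),l,"yaw",(np.degrees(np.arctan2(-d[0],d[1]))+90)%180-90)
# rails
print(onz(s,[[183,100],[187,200],[332,100],[324,200]],.047))
# module
print("grille",onz(s,[[256,249]],.189),"top far edge",onz(s,[[220,195],[292,195]],.189))
z=g[185:205,256];print(z, s["pixels"][170:300:5,225].sum(1))
```

```text
((260.0, 113.0), (60.0, 34.0), 90.0) [0.50590358 0.0465713  0.044     ] [0.03108729 0.05410836 0.03281013] yaw 6.13662476743383
((261.5, 110.5), (97.0, 63.0), 90.0) [0.50720368 0.04773139 0.044     ] [0.05653511 0.08716789 0.0616796 ] yaw 6.995606078419314
((261.5, 112.0), (72.0, 53.0), 90.0) [0.50725136 0.04725802 0.044     ] [0.04815486 0.06483352 0.05137297] yaw 6.726823362758267
[[ 0.43434009  0.05249334  0.047     ]
 [ 0.44030193 -0.042898    0.047     ]
 [ 0.57054982  0.06429449  0.047     ]
 [ 0.57753068 -0.03093483  0.047     ]]
grille [[ 0.50795779 -0.02275123  0.189     ]] top far edge [[0.487457   0.00500834 0.189     ]
 [0.52331357 0.0081333  0.189     ]]
[ 84  84  87  87  83  85  88  85  84  85  88  84  86  85  96 106 112 114
 114 113] [187 182 225 275 263 268 597 418 364 366 365 365 369 191  56  50 257  50
  51 118 361 360 357 224 242 259]
```

Request:
{"fn": "carry_out", "kwargs": {
  "series": [
    [0.14,0.01,0,0,0,0,-1],
    [0.28,0.022,0.06,0,0,0,-1],
    [0.282,0.022,0.18,0,0,0,-1],
    [0.282,0.022,0.3,0,0,0,-1],
    [0.282,0.022,0.35,0,0,0,-1]
  ]
}}

```text
time_s: 4.68
tool_pos: [0.5056, 0.048, 0.0977]
eef_rot: [0.675, 0.738, -0.002, -0.002]
contact_force: [-1.0, -0.3, -2.0]
finger_gap: 0.449
grasp_force: 30.0
```

Request:
{"fn": "carry_out", "kwargs": {
  "series": [
    [0,0,0,0,0,0,-1],
    [0,0,0,0,0,0,-1],
    [0,0,0,0,0,0,-1]
  ]
}}

```text
time_s: 4.93
tool_pos: [0.5087, 0.0461, 0.1042]
eef_rot: [0.676, 0.737, 0.001, 0.001]
contact_force: [-0.0, -0.4, -1.1]
finger_gap: 0.456
grasp_force: 30.0
```

Run:
```python
from h import *
togo([.5078,.0465,.072],4.7)
t=snap("top");w=snap("wrist");s=snap("side")
togo([.5078,.0465,.072],4.7)
o=np.zeros((600,800,3),np.uint8)
o[:300,:400]=cv2.resize(t["pixels"][175:235,200:280,::-1],(400,300),interpolation=2)
o[300:,:]=0
o[300:,:400]=cv2.resize(s["pixels"][165:240,190:290,::-1],(400,300),interpolation=2)
o[:,400:]=cv2.resize(w["pixels"][120:320,190:323,::-1],(400,600),interpolation=2)
cv2.imwrite("pics/h1.png",o)
```

```text
t 4.93 pos [0.5087 0.0461 0.1042] F [-0.  -0.4 -1.1] gap 40.1 gf 30.0
shift [ 0.002 -0.004  0.129] turn [0.004 0.    0.005]
t 5.08 pos [0.5088 0.0458 0.1043] F [ 0.3 -0.8 -1.2] gap 39.9 gf 30.0
shift [ 0.003 -0.004  0.129] turn [0.004 0.    0.004]
```

View pics/h1.png

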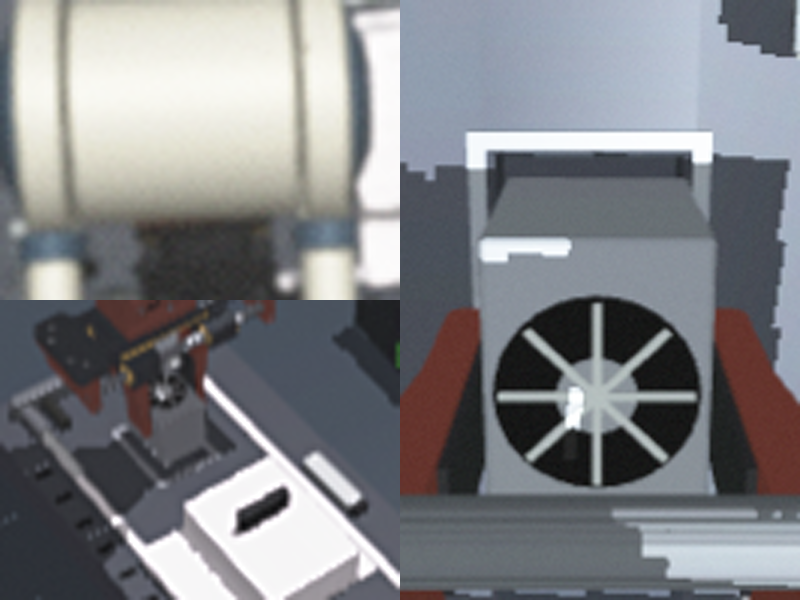

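The wrist crop shows the module's lower +y edge at crop (505–690,178) inside the bezel's inner far edge at (487–690,152). The module sits slightly to the right (+x).

Run:
```python
from h import *
s=snap("wrist"); c=lambda p:[[190+(x-400)/3.0075-.3,120+y/3-.3] for x,y in p]
zb=arm.get_state()["tool_pos"][2]-.05
a=onz(s,c([(504,178),(691,178)]),zb); b=onz(s,c([(487,152),(692,152)]),.044); o=onz(s,c([(467,131),(713,131)]),.044)
print(zb,a,b,o); X=np.array([-.082,.9966,0]);Y=np.array([.9966,.082,0])
for n,q in(("mod",a),("in",b),("out",o)): print(n,"alongX",(q@X).round(4),"alongY",(q@Y).round(4))
togo([.5078,.0465,.072],4.7)
```

```text
0.05393831221105477 [[0.4856439  0.07208488 0.05393831]
 [0.52706732 0.0756228  0.05393831]] [[0.48051902 0.07570176 0.044     ]
 [0.52789197 0.07975439 0.044     ]] [[0.47567674 0.0802127  0.044     ]
 [0.53215129 0.08504909 0.044     ]]
mod alongX [0.032  0.0321] alongY [0.4899 0.5315]
in alongX [0.036  0.0362] alongY [0.4851 0.5326]
out alongX [0.0409 0.0411] alongY [0.4806 0.5373]
t 5.13 pos [0.5087 0.0457 0.1039] F [ 1.   0.2 -1.9] gap 39.9 gf 30.0
shift [ 0.003 -0.004  0.128] turn [0.004 0.    0.004]
```

Request:
{"fn": "carry_out", "kwargs": {
  "series": [
    [0,-0.007,0,0.004,0,0.004,-1],
    [0,-0.007,0.02,0.004,0,0.004,-1],
    [0,-0.007,0.04,0.004,0,0.004,-1],
    [0,-0.007,0.05,0.004,0,0.004,-1],
    [0,-0.007,0.06,0.004,0,0.004,-1]
  ]
}}

```text
time_s: 5.55
tool_pos: [0.5057, 0.0458, 0.0863]
eef_rot: [0.677, 0.736, -0.001, -0.001]
contact_force: [-0.4, -0.3, -1.8]
finger_gap: 0.45
grasp_force: 30.0
```

Request:
{"fn": "carry_out", "kwargs": {
  "series": [
    [0,0,0.01,0,0,0,-1],
    [0,0,0.02,0,0,0,-1],
    [0,0,0.03,0,0,0,-1],
    [0,0,0.04,0,0,0,-1],
    [0,0,0.04,0,0,0,-1]
  ]
}}

```text
time_s: 5.97
tool_pos: [0.5057, 0.0458, 0.0765]
eef_rot: [0.677, 0.736, -0.001, -0.001]
contact_force: [-0.2, -0.1, -1.3]
finger_gap: 0.455
grasp_force: 30.0
```

Request:
{"fn": "carry_out", "kwargs": {
  "series": [
    [0,0,0.008,0,0,0,-1],
    [0,0,0.014,0,0,0,-1],
    [0,0,0.018,0,0,0,-1],
    [0,0,0.018,0,0,0,-1]
  ]
}}

```text
time_s: 6.3
tool_pos: [0.5059, 0.0458, 0.0724]
eef_rot: [0.677, 0.736, -0.001, -0.001]
contact_force: [0.8, -0.4, -1.8]
finger_gap: 0.458
grasp_force: 30.0
```

Request:
{"fn": "carry_out", "kwargs": {
  "series": [
    [0,0,0.002,0,0,0,-1],
    [0,0,0.004,0,0,0,-1],
    [0,0,0.004,0,0,0,-1]
  ]
}}

```text
time_s: 6.55
tool_pos: [0.5061, 0.0458, 0.0719]
eef_rot: [0.677, 0.736, -0.001, -0.001]
contact_force: [-0.3, 0.0, -0.7]
finger_gap: 0.456
grasp_force: 30.0
```

Request:
{"fn": "carry_out", "kwargs": {
  "series": [
    [0,0,0.003,0,0,0,-1],
    [0,0,0.003,0,0,0,0.3],
    [0,0,0.003,0,0,0,0.3],
    [0,0,0.003,0,0,0,0.3],
    [0,0,0.003,0,0,0,0.3]
  ]
}}

```text
time_s: 6.97
tool_pos: [0.5061, 0.0458, 0.0709]
eef_rot: [0.677, 0.736, -0.001, -0.001]
contact_force: [0.3, -0.3, 0.2]
finger_gap: 0.645
grasp_force: 0.0
```

Request:
{"fn": "carry_out", "kwargs": {
  "series": [
    [0,0,0,0,0,0,0.3],
    [0,0,-0.05,0,0,0,0.3],
    [0,0,-0.15,0,0,0,0.3],
    [0,0,-0.27,0,0,0,0.3],
    [0,0,-0.4,0,0,0,0.3]
  ]
}}

```text
time_s: 7.38
tool_pos: [0.5057, 0.0458, 0.1719]
eef_rot: [0.677, 0.736, -0.002, -0.002]
contact_force: [1.4, 0.3, 0.8]
finger_gap: 0.651
grasp_force: 0.0
```

Run:
```python
from h import *
togo([.506,-.03,.2],4.7)
w=snap("wrist");s=snap("side")
o=np.zeros((600,800,3),np.uint8)
o[:384,:512]=w["pixels"][:,:,::-1]
o[300:,500:]=cv2.resize(s["pixels"][150:250,190:290,::-1],(300,300),interpolation=2)
cv2.imwrite("pics/h2.png",o)
```

```text
t 7.38 pos [0.5057 0.0458 0.1719] F [1.4 0.3 0.8] gap 57.3 gf 0.0
shift [-0.302 -0.024 -0.112] turn [-0.006 -0.     0.001]
```

View pics/h2.png

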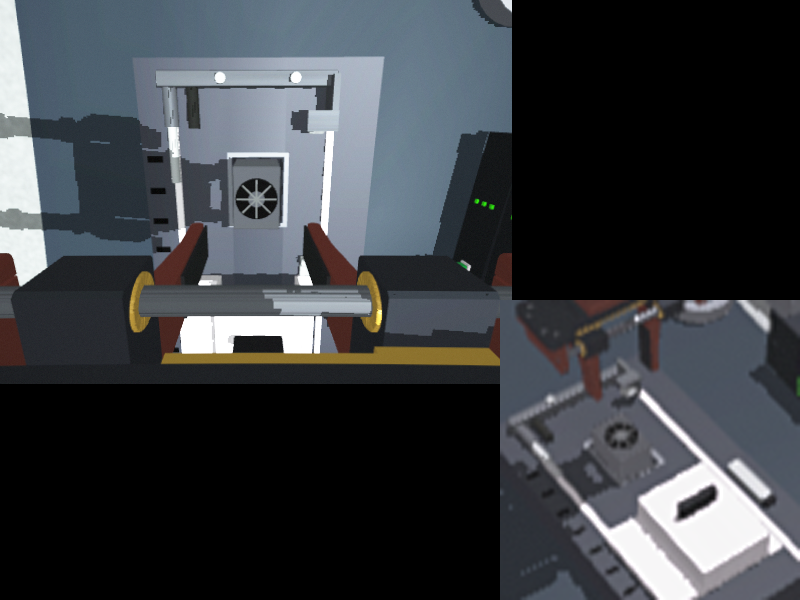

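The module sits inside the bezel: grille at (256,199), bezel (228,153)–(289,227). Next is the hood. I'll move behind its end wall with the fingers shut.

Request:
{"fn": "carry_out", "kwargs": {
  "series": [
    [-0.14,0,-0.06,0,0,0,0],
    [-0.3,0,-0.06,0,0,0,-1],
    [-0.46,0,-0.06,0,0,0,-1],
    [-0.62,0,-0.06,0,0,0,-1],
    [-0.78,0,-0.06,0,0,0,-1]
  ]
}}

```text
time_s: 7.9
tool_pos: [0.5223, -0.1502, 0.1863]
eef_rot: [0.677, 0.736, -0.001, -0.001]
contact_force: [0.8, 0.8, 0.8]
finger_gap: 0.314
grasp_force: 0.0
```

Request:
{"fn": "carry_out", "kwargs": {
  "series": [
    [-0.12,0,0,0,0,0,-1],
    [-0.18,0,0,0,0,0,-1],
    [-0.18,0,0,0,0,0,-1],
    [-0.18,0,0,0,0,0,-1]
  ]
}}

```text
time_s: 8.23
tool_pos: [0.5261, -0.1933, 0.1857]
eef_rot: [0.678, 0.735, -0.001, -0.002]
contact_force: [0.2, 0.3, 0.3]
finger_gap: 0.018
grasp_force: 0.0
```

Run:
```python
from h import *
togo([.5267,-.1964,.077],4.7)
w=snap("wrist","w5.png")
print("wall",proj(w,[[.5226,-.1465,.0835]]),"rib",proj(w,[[.5174,-.0817,.105]]))
```

```text
t 8.23 pos [ 0.5261 -0.1933  0.1857] F [0.2 0.3 0.3] gap 1.6 gf 0.0
shift [-0.013  0.003  0.435] turn [-0.005 -0.001 -0.001]
wall [[256.51570175 143.64669927]] rib [[256.86252573  51.03661894]]
```

View pics/w5.png

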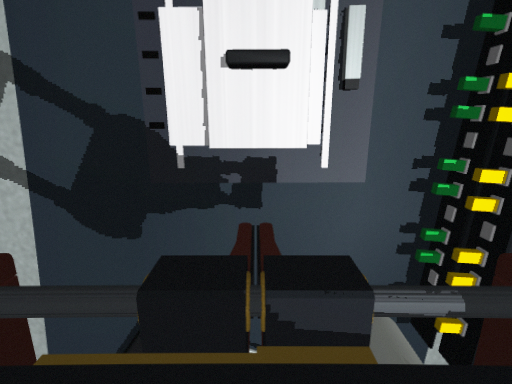

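The wall's roof edge is at row 148 (columns 209–309), with the rib at (257,58) and the closed fingers at (256,250), clear behind the wall. Now I descend.

Request:
{"fn": "carry_out", "kwargs": {
  "series": [
    [-0.012,0.006,0.1,0,0,0,-1],
    [-0.012,0.006,0.22,0,0,0,-1],
    [-0.012,0.006,0.34,0,0,0,-1],
    [-0.012,0.006,0.42,0,0,0,-1],
    [-0.012,0.006,0.435,0,0,0,-1]
  ]
}}

```text
time_s: 8.7
tool_pos: [0.5256, -0.1932, 0.0724]
eef_rot: [0.676, 0.737, -0.002, -0.005]
contact_force: [-0.6, 0.2, -0.1]
finger_gap: 0.007
grasp_force: 0.0
```

Request:
{"fn": "carry_out", "kwargs": {
  "series": [
    [0.02,0,0,0,0,0,-1],
    [0.04,0,0,0,0,0,-1],
    [0.06,0,0,0,0,0,-1],
    [0.08,0,0,0,0,0,-1],
    [0.08,0,0,0,0,0,-1]
  ]
}}

```text
time_s: 9.12
tool_pos: [0.5267, -0.1753, 0.0789]
eef_rot: [0.677, 0.736, -0.0, 0.0]
contact_force: [-0.2, -0.1, 0.6]
finger_gap: 0.002
grasp_force: 0.0
```

Request:
{"fn": "carry_out", "kwargs": {
  "series": [
    [0.012,0,0,0,0,0,-1],
    [0.024,0,0,0,0,0,-1],
    [0.036,0,0,0,0,0,-1],
    [0.048,0,0,0,0,0,-1],
    [0.06,0,0,0,0,0,-1]
  ]
}}

```text
time_s: 9.53
tool_pos: [0.5246, -0.1612, 0.0771]
eef_rot: [0.677, 0.736, -0.001, -0.001]
contact_force: [1.0, 0.7, -0.7]
finger_gap: 0.006
grasp_force: 0.0
```

Request:
{"fn": "carry_out", "kwargs": {
  "series": [
    [0.006,0,0,0,0,0,-1],
    [0.012,0,0,0,0,0,-1],
    [0.018,0,0,0,0,0,-1],
    [0.024,0,0,0,0,0,-1],
    [0.03,0,0,0,0,0,-1]
  ]
}}

```text
time_s: 9.95
tool_pos: [0.5241, -0.154, 0.0771]
eef_rot: [0.677, 0.736, -0.001, -0.001]
contact_force: [0.8, -0.8, -0.3]
finger_gap: 0.003
grasp_force: 0.6
```

Request:
{"fn": "carry_out", "kwargs": {
  "series": [
    [0.01,0,0,0,0,0,-1],
    [0.02,0,0,0,0,0,-1],
    [0.03,0,0,0,0,0,-1],
    [0.04,0,0,0,0,0,-1],
    [0.05,0,0,0,0,0,-1]
  ]
}}

```text
time_s: 10.37
tool_pos: [0.523, -0.1412, 0.0771]
eef_rot: [0.677, 0.736, -0.001, -0.001]
contact_force: [0.3, -0.9, -0.0]
finger_gap: 0.004
grasp_force: 0.7
```

Run:
```python
from h import *
togo([.5068,.0458,.077],4.7)
w=snap("wrist","w6.png")
m=(w["pixels"].min(2)>215).astype(np.uint8)
for u in(225,290): print(u,np.where(np.diff(w["pixels"][:,u].min(1).astype(int))<-60)[0])
print(proj(w,[[.5226,-.1465,.0835],[.5226,-.1565,.0835]]))
```

```text
t 10.37 pos [ 0.523  -0.1412  0.0771] F [ 0.3 -0.9 -0. ] gap 0.4 gf 0.7
shift [ 0.751 -0.003  0.   ] turn [-0.004 -0.     0.001]
225 [ 88 196]
290 [ 88 209 241 242]
[[254.35402532 266.35673075]
 [252.76749293 283.64950883]]
```

Request:
{"fn": "carry_out", "kwargs": {
  "series": [
    [0.012,0,0,0,0,0,-1],
    [0.026,0,0,0,0,0,-1],
    [0.04,0,0,0,0,0,-1],
    [0.054,0,0,0,0,0,-1],
    [0.066,0,0,0,0,0,-1]
  ]
}}

```text
time_s: 10.83
tool_pos: [0.5216, -0.1246, 0.0771]
eef_rot: [0.677, 0.736, -0.001, -0.001]
contact_force: [-1.1, -0.9, 0.0]
finger_gap: 0.007
grasp_force: 0.7
```

Request:
{"fn": "carry_out", "kwargs": {
  "series": [
    [0.012,0,0,0,0,0,-1],
    [0.026,0,0,0,0,0,-1],
    [0.04,0,0,0,0,0,-1],
    [0.054,0,0,0,0,0,-1],
    [0.066,0,0,0,0,0,-1]
  ]
}}

```text
time_s: 11.25
tool_pos: [0.5202, -0.1081, 0.0771]
eef_rot: [0.677, 0.736, -0.001, -0.001]
contact_force: [-1.0, -1.4, 0.2]
finger_gap: 0.002
grasp_force: 0.7
```

Run:
```python
from h import *
togo([.5068,.0458,.077],4.7)
t=snap("top");w=snap("wrist");s=snap("side")
o=np.zeros((384,800,3),np.uint8)
o[:,:400]=w["pixels"][:,56:456,::-1]
o[:384,400:]=cv2.resize(s["pixels"][130:274,170:320,::-1],(400,384),interpolation=2)
cv2.imwrite("pics/h3.png",o)
```

```text
t 11.25 pos [ 0.5202 -0.1081  0.0771] F [-1.  -1.4  0.2] gap 0.2 gf 0.7
shift [ 0.618 -0.002  0.001] turn [-0.004 -0.     0.001]
```

View pics/h3.png

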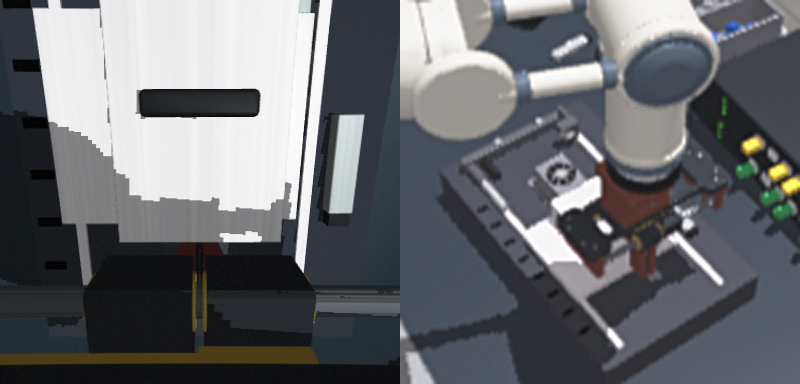

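The hood, with its wall edge at row 240 and its rib at (199,103), is moving with the fingers towards the seated module. I'll keep pushing and watch the force.

Request:
{"fn": "carry_out", "kwargs": {
  "series": [
    [0.012,0,0,0,0,0,-1],
    [0.024,0,0,0,0,0,-1],
    [0.036,0,0,0,0,0,-1],
    [0.048,0,0,0,0,0,-1],
    [0.06,0,0,0,0,0,-1]
  ]
}}

```text
time_s: 11.82
tool_pos: [0.5192, -0.0933, 0.0773]
eef_rot: [0.677, 0.736, -0.001, -0.001]
contact_force: [1.5, -1.1, -0.7]
finger_gap: 0.006
grasp_force: 0.7
```

Request:
{"fn": "carry_out", "kwargs": {
  "series": [
    [0.01,0,0,0,0,0,-1],
    [0.02,0,0,0,0,0,-1],
    [0.03,0,0,0,0,0,-1],
    [0.04,0,0,0,0,0,-1],
    [0.05,0,0,0,0,0,-1]
  ]
}}

```text
time_s: 12.23
tool_pos: [0.5181, -0.0809, 0.0773]
eef_rot: [0.677, 0.736, -0.001, -0.001]
contact_force: [1.8, -0.8, 1.2]
finger_gap: 0.005
grasp_force: 0.7
```

Request:
{"fn": "carry_out", "kwargs": {
  "series": [
    [0.01,0,0,0,0,0,-1],
    [0.02,0,0,0,0,0,-1],
    [0.03,0,0,0,0,0,-1],
    [0.04,0,0,0,0,0,-1],
    [0.05,0,0,0,0,0,-1]
  ]
}}

```text
time_s: 12.65
tool_pos: [0.517, -0.0685, 0.0772]
eef_rot: [0.677, 0.736, -0.001, -0.001]
contact_force: [1.1, -2.0, 1.1]
finger_gap: 0.007
grasp_force: 0.7
```

Request:
{"fn": "carry_out", "kwargs": {
  "series": [
    [0.008,0,0,0,0,0,-1],
    [0.016,0,0,0,0,0,-1],
    [0.024,0,0,0,0,0,-1],
    [0.032,0,0,0,0,0,-1],
    [0.04,0,0,0,0,0,-1]
  ]
}}

```text
time_s: 13.07
tool_pos: [0.5162, -0.0591, 0.0771]
eef_rot: [0.677, 0.736, -0.002, -0.001]
contact_force: [-0.4, -3.7, 0.9]
finger_gap: 0.009
grasp_force: 2.0
```

Request:
{"fn": "carry_out", "kwargs": {
  "series": [
    [0.008,0,0,0,0,0,-1],
    [0.016,0,0,0,0,0,-1],
    [0.024,0,0,0,0,0,-1],
    [0.032,0,0,0,0,0,-1],
    [0.04,0,0,0,0,0,-1]
  ]
}}

```text
time_s: 13.48
tool_pos: [0.5153, -0.0487, 0.0771]
eef_rot: [0.677, 0.736, -0.001, -0.001]
contact_force: [-0.9, -4.2, 1.6]
finger_gap: 0.005
grasp_force: 2.2
```

Request:
{"fn": "carry_out", "kwargs": {
  "series": [
    [0.008,0,0,0,0,0,-1],
    [0.016,0,0,0,0,0,-1],
    [0.024,0,0,0,0,0,-1],
    [0.032,0,0,0,0,0,-1],
    [0.04,0,0,0,0,0,-1]
  ]
}}

```text
time_s: 13.9
tool_pos: [0.5144, -0.0387, 0.0771]
eef_rot: [0.677, 0.736, -0.001, -0.001]
contact_force: [-1.0, -4.9, 1.4]
finger_gap: 0.002
grasp_force: 2.4
```

Request:
{"fn": "carry_out", "kwargs": {
  "series": [
    [0.004,0,0,0,0,0,-1],
    [0.008,0,0,0,0,0,-1],
    [0.012,0,0,0,0,0,-1],
    [0.016,0,0,0,0,0,-1],
    [0.02,0,0,0,0,0,-1]
  ]
}}

```text
time_s: 14.32
tool_pos: [0.5141, -0.0338, 0.0772]
eef_rot: [0.677, 0.736, -0.001, -0.001]
contact_force: [-0.9, -4.3, 2.2]
finger_gap: 0.004
grasp_force: 2.4
```

Request:
{"fn": "carry_out", "kwargs": {
  "series": [
    [0.004,0,0,0,0,0,-1],
    [0.008,0,0,0,0,0,-1],
    [0.012,0,0,0,0,0,-1],
    [0.016,0,0,0,0,0,-1],
    [0.02,0,0,0,0,0,-1]
  ]
}}

```text
time_s: 14.73
tool_pos: [0.5137, -0.0302, 0.0772]
eef_rot: [0.678, 0.735, -0.002, -0.0]
contact_force: [-0.5, -9.7, 1.6]
finger_gap: 0.004
grasp_force: 5.3
```

Request:
{"fn": "carry_out", "kwargs": {
  "series": [
    [0.002,0,0,0,0,0,-1],
    [0.005,0,0,0,0,0,-1],
    [0.008,0,0,0,0,0,-1],
    [0.011,0,0,0,0,0,-1],
    [0.014,0,0,0,0,0,-1]
  ]
}}

```text
time_s: 15.15
tool_pos: [0.5135, -0.0272, 0.0772]
eef_rot: [0.678, 0.735, -0.002, 0.0]
contact_force: [-1.2, -11.8, 1.0]
finger_gap: 0.002
grasp_force: 5.9
```

Request:
{"fn": "carry_out", "kwargs": {
  "series": [
    [0.001,0,0,0,0,0,-1],
    [0.002,0,0,0,0,0,-1],
    [0.003,0,0,0,0,0,-1],
    [0.004,0,0,0,0,0,-1],
    [0.005,0,0,0,0,0,-1]
  ]
}}

```text
time_s: 15.57
tool_pos: [0.5134, -0.0263, 0.0772]
eef_rot: [0.678, 0.735, -0.003, 0.0]
contact_force: [0.6, -12.7, 1.7]
finger_gap: 0.004
grasp_force: 6.4
```

Request:
{"fn": "carry_out", "kwargs": {
  "series": [
    [0.001,0,0,0,0,0,-1],
    [0.002,0,0,0,0,0,-1],
    [0.003,0,0,0,0,0,-1],
    [0.004,0,0,0,0,0,-1],
    [0.005,0,0,0,0,0,-1]
  ]
}}

```text
time_s: 15.98
tool_pos: [0.5133, -0.0252, 0.0772]
eef_rot: [0.678, 0.735, -0.003, 0.001]
contact_force: [-1.2, -14.7, 1.5]
finger_gap: -0.001
grasp_force: 6.9
```

Request:
{"fn": "carry_out", "kwargs": {
  "series": [
    [0.001,0,0,0,0,0,-1],
    [0.002,0,0,0,0,0,-1],
    [0.003,0,0,0,0,0,-1],
    [0.003,0,0,0,0,0,-1]
  ]
}}

```text
time_s: 16.32
tool_pos: [0.5132, -0.0238, 0.0772]
eef_rot: [0.678, 0.735, -0.002, 0.0]
contact_force: [-0.4, -11.0, 1.3]
finger_gap: 0.01
grasp_force: 5.0
```

```bash
python3 -c "
from h import *
for i in range(3): snap('top'); togo([.5068,.0458,.077],4.7)"
```

```text
t 16.37 pos [ 0.5132 -0.0237  0.0772] F [-1.3 -9.6  2. ] gap 0.4 gf 4.7
shift [ 0.279 -0.003 -0.   ] turn [-0.004  0.004 -0.001]
t 16.42 pos [ 0.5131 -0.0235  0.0772] F [-0.9 -9.1  2.5] gap 0.7 gf 4.6
shift [ 0.279 -0.003 -0.   ] turn [-0.004  0.003 -0.   ]
t 16.47 pos [ 0.5131 -0.0234  0.0772] F [-1.2 -8.7  1.3] gap 0.4 gf 4.4
shift [ 0.278 -0.003  0.   ] turn [-0.004  0.003 -0.   ]
```

Request:
{"fn": "carry_out", "kwargs": {
  "series": [
    [0.001,0,0,0,0,0,-1],
    [0.002,0,0,0,0,0,-1],
    [0.003,0,0,0,0,0,-1],
    [0.003,0,0,0,0,0,-1]
  ]
}}

```text
time_s: 16.8
tool_pos: [0.513, -0.0221, 0.0772]
eef_rot: [0.677, 0.736, -0.002, -0.001]
contact_force: [-0.3, -7.4, 2.2]
finger_gap: 0.007
grasp_force: 3.7
```

Request:
{"fn": "carry_out", "kwargs": {
  "series": [
    [0.001,0,0,0,0,0,-1],
    [0.002,0,0,0,0,0,-1],
    [0.003,0,0,0,0,0,-1],
    [0.003,0,0,0,0,0,-1]
  ]
}}

```text
time_s: 17.13
tool_pos: [0.513, -0.0212, 0.0772]
eef_rot: [0.677, 0.736, -0.002, -0.001]
contact_force: [-0.9, -7.4, 2.0]
finger_gap: 0.004
grasp_force: 3.5
```

Request:
{"fn": "carry_out", "kwargs": {
  "series": [
    [0.001,0,0,0,0,0,-1],
    [0.002,0,0,0,0,0,-1],
    [0.003,0,0,0,0,0,-1],
    [0.003,0,0,0,0,0,-1]
  ]
}}

```text
time_s: 17.47
tool_pos: [0.5129, -0.0204, 0.0771]
eef_rot: [0.677, 0.736, -0.002, -0.001]
contact_force: [-1.4, -6.4, 1.3]
finger_gap: 0.001
grasp_force: 3.4
```

Request:
{"fn": "carry_out", "kwargs": {
  "series": [
    [0.001,0,0,0,0,0,-1],
    [0.002,0,0,0,0,0,-1],
    [0.003,0,0,0,0,0,-1],
    [0.003,0,0,0,0,0,-1]
  ]
}}

```text
time_s: 17.8
tool_pos: [0.5128, -0.0197, 0.0772]
eef_rot: [0.677, 0.736, -0.002, -0.001]
contact_force: [-0.7, -6.8, 2.2]
finger_gap: 0.005
grasp_force: 3.4
```

Request:
{"fn": "carry_out", "kwargs": {
  "series": [
    [0.001,0,0,0,0,0,-1],
    [0.002,0,0,0,0,0,-1],
    [0.003,0,0,0,0,0,-1],
    [0.003,0,0,0,0,0,-1]
  ]
}}

```text
time_s: 18.13
tool_pos: [0.5128, -0.0189, 0.0772]
eef_rot: [0.677, 0.736, -0.002, -0.001]
contact_force: [-1.0, -6.3, 2.2]
finger_gap: 0.008
grasp_force: 3.3
```

Request:
{"fn": "carry_out", "kwargs": {
  "series": [
    [0.001,0,0,0,0,0,-1],
    [0.002,0,0,0,0,0,-1],
    [0.003,0,0,0,0,0,-1],
    [0.003,0,0,0,0,0,-1]
  ]
}}

```text
time_s: 18.47
tool_pos: [0.5127, -0.0179, 0.0771]
eef_rot: [0.677, 0.736, -0.002, -0.001]
contact_force: [-1.0, -5.0, 2.4]
finger_gap: 0.006
grasp_force: 2.9
```

Request:
{"fn": "carry_out", "kwargs": {
  "series": [
    [0.001,0,0,0,0,0,-1],
    [0.002,0,0,0,0,0,-1],
    [0.003,0,0,0,0,0,-1],
    [0.003,0,0,0,0,0,-1]
  ]
}}

```text
time_s: 18.8
tool_pos: [0.5126, -0.017, 0.0771]
eef_rot: [0.677, 0.736, -0.001, -0.001]
contact_force: [-0.8, -5.1, 3.4]
finger_gap: 0.006
grasp_force: 2.6
```

Request:
{"fn": "carry_out", "kwargs": {
  "series": [
    [0.001,0,0,0,0,0,-1],
    [0.002,0,0,0,0,0,-1],
    [0.003,0,0,0,0,0,-1],
    [0.003,0,0,0,0,0,-1]
  ]
}}

```text
time_s: 19.13
tool_pos: [0.5125, -0.016, 0.0771]
eef_rot: [0.677, 0.736, -0.001, -0.001]
contact_force: [-0.9, -5.1, 1.2]
finger_gap: 0.007
grasp_force: 2.2
```

Request:
{"fn": "carry_out", "kwargs": {
  "series": [
    [0.001,0,0,0,0,0,-1],
    [0.002,0,0,0,0,0,-1],
    [0.003,0,0,0,0,0,-1],
    [0.003,0,0,0,0,0,-1]
  ]
}}

```text
time_s: 19.47
tool_pos: [0.5125, -0.0153, 0.0771]
eef_rot: [0.677, 0.736, -0.001, -0.001]
contact_force: [-2.0, -3.9, 2.2]
finger_gap: 0.008
grasp_force: 1.9
```

Request:
{"fn": "carry_out", "kwargs": {
  "series": [
    [0.001,0,0,0,0,0,-1],
    [0.002,0,0,0,0,0,-1],
    [0.003,0,0,0,0,0,-1],
    [0.003,0,0,0,0,0,-1]
  ]
}}

```text
time_s: 19.8
tool_pos: [0.5124, -0.0149, 0.0771]
eef_rot: [0.677, 0.736, -0.001, -0.001]
contact_force: [-1.8, -4.8, 2.7]
finger_gap: 0.0
grasp_force: 2.6
```

Force is rising again, so the bumper is near.

Request:
{"fn": "carry_out", "kwargs": {
  "series": [
    [0.001,0,0,0,0,0,-1],
    [0.002,0,0,0,0,0,-1],
    [0.002,0,0,0,0,0,-1]
  ]
}}

```text
time_s: 20.05
tool_pos: [0.5124, -0.0144, 0.0771]
eef_rot: [0.677, 0.736, -0.001, -0.001]
contact_force: [-1.4, -4.9, 3.3]
finger_gap: 0.004
grasp_force: 2.7
```

Request:
{"fn": "carry_out", "kwargs": {
  "series": [
    [0.001,0,0,0,0,0,-1],
    [0.002,0,0,0,0,0,-1],
    [0.002,0,0,0,0,0,-1]
  ]
}}

```text
time_s: 20.3
tool_pos: [0.5124, -0.0139, 0.0771]
eef_rot: [0.677, 0.736, -0.001, -0.001]
contact_force: [-1.6, -6.3, 2.4]
finger_gap: 0.006
grasp_force: 2.7
```

Request:
{"fn": "carry_out", "kwargs": {
  "series": [
    [0.001,0,0,0,0,0,-1],
    [0.002,0,0,0,0,0,-1],
    [0.002,0,0,0,0,0,-1]
  ]
}}

```text
time_s: 20.55
tool_pos: [0.5123, -0.0134, 0.0772]
eef_rot: [0.677, 0.736, -0.001, -0.001]
contact_force: [-0.9, -6.7, 1.9]
finger_gap: 0.005
grasp_force: 2.7
```

Request:
{"fn": "carry_out", "kwargs": {
  "series": [
    [0.001,0,0,0,0,0,-1],
    [0.002,0,0,0,0,0,-1],
    [0.002,0,0,0,0,0,-1]
  ]
}}

```text
time_s: 20.8
tool_pos: [0.5123, -0.0132, 0.0772]
eef_rot: [0.677, 0.736, -0.002, -0.001]
contact_force: [-2.0, -6.3, 3.1]
finger_gap: 0.006
grasp_force: 3.1
```

Near the bumper, so I'll use 0.25–0.5 mm steps.

Request:
{"fn": "carry_out", "kwargs": {
  "series": [
    [0.001,0,0,0,0,0,-1],
    [0.002,0,0,0,0,0,-1],
    [0.002,0,0,0,0,0,-1]
  ]
}}

```text
time_s: 21.05
tool_pos: [0.5123, -0.013, 0.0772]
eef_rot: [0.677, 0.736, -0.002, -0.0]
contact_force: [-2.1, -7.4, 2.8]
finger_gap: 0.007
grasp_force: 3.8
```

Request:
{"fn": "carry_out", "kwargs": {
  "series": [
    [0.001,0,0,0,0,0,-1],
    [0.002,0,0,0,0,0,-1],
    [0.002,0,0,0,0,0,-1]
  ]
}}

```text
time_s: 21.3
tool_pos: [0.5123, -0.0129, 0.0772]
eef_rot: [0.678, 0.735, -0.002, -0.0]
contact_force: [-1.8, -9.1, 1.9]
finger_gap: 0.005
grasp_force: 4.4
```

Request:
{"fn": "carry_out", "kwargs": {
  "series": [
    [0.001,0,0,0,0,0,-1],
    [0.002,0,0,0,0,0,-1],
    [0.003,0,0,0,0,0,-1],
    [0.004,0,0,0,0,0,-1],
    [0.004,0,0,0,0,0,-1]
  ]
}}

```text
time_s: 21.72
tool_pos: [0.5123, -0.0126, 0.0772]
eef_rot: [0.678, 0.735, -0.003, 0.0]
contact_force: [-1.4, -11.5, 2.0]
finger_gap: 0.003
grasp_force: 5.7
```

Request:
{"fn": "carry_out", "kwargs": {
  "series": [
    [0.001,0,0,0,0,0,-1],
    [0.002,0,0,0,0,0,-1],
    [0.003,0,0,0,0,0,-1],
    [0.003,0,0,0,0,0,-1]
  ]
}}

```text
time_s: 22.05
tool_pos: [0.5123, -0.0124, 0.0772]
eef_rot: [0.678, 0.735, -0.003, 0.001]
contact_force: [-1.7, -14.2, 2.4]
finger_gap: 0.005
grasp_force: 6.6
```

Request:
{"fn": "carry_out", "kwargs": {
  "series": [
    [0.001,0,0,0,0,0,-1],
    [0.002,0,0,0,0,0,-1],
    [0.002,0,0,0,0,0,-1],
    [0.002,0,0,0,0,0,-1]
  ]
}}

```text
time_s: 22.38
tool_pos: [0.5123, -0.0123, 0.0772]
eef_rot: [0.678, 0.735, -0.003, 0.001]
contact_force: [-0.8, -15.1, 1.5]
finger_gap: 0.005
grasp_force: 7.3
```

```bash
python3 -c "
from h import *
for i in range(3): snap('top'); togo([.5068,.0458,.077],4.7)"
```

```text
t 22.43 pos [ 0.5123 -0.0123  0.0773] F [ -1.3 -14.4   0.8] gap 0.3 gf 7.3
shift [ 0.233 -0.003 -0.   ] turn [-0.004  0.007 -0.001]
t 22.48 pos [ 0.5123 -0.0122  0.0772] F [  0.  -14.5   2.5] gap 0.7 gf 7.2
shift [ 0.233 -0.003 -0.   ] turn [-0.004  0.007 -0.001]
t 22.53 pos [ 0.5123 -0.0123  0.0772] F [ -0.6 -14.8   0.9] gap 0.7 gf 7.2
shift [ 0.233 -0.003 -0.   ] turn [-0.004  0.007 -0.001]
```

The push held at 15 N on the bumper. Now I back off slowly and check that the force vanishes, meaning the hood stays behind.

Request:
{"fn": "carry_out", "kwargs": {
  "series": [
    [-0.01,0,0,0,0,0,-1],
    [-0.02,0,0,0,0,0,-1],
    [-0.03,0,0,0,0,0,-1],
    [-0.04,0,0,0,0,0,-1],
    [-0.05,0,0,0,0,0,-1]
  ]
}}

```text
time_s: 22.95
tool_pos: [0.5131, -0.0212, 0.0768]
eef_rot: [0.677, 0.736, -0.001, -0.002]
contact_force: [1.1, 0.9, -0.0]
finger_gap: 0.004
grasp_force: 0.0
```

Request:
{"fn": "carry_out", "kwargs": {
  "series": [
    [-0.02,0,0,0,0,0,-1],
    [-0.05,0,0,0,0,0,-1],
    [-0.08,0,0,0,0,0,-1],
    [-0.1,0,0,0,0,0,-1],
    [-0.1,0,0,0,0,0,-1]
  ]
}}

```text
time_s: 23.37
tool_pos: [0.5153, -0.048, 0.0771]
eef_rot: [0.678, 0.735, -0.001, -0.001]
contact_force: [0.5, 0.3, -0.1]
finger_gap: 0.005
grasp_force: 0.0
```

Request:
{"fn": "carry_out", "kwargs": {
  "series": [
    [-0.05,0,-0.06,0,0,0,-1],
    [-0.1,0,-0.16,0,0,0,-1],
    [-0.15,0,-0.28,0,0,0,-1],
    [-0.2,0,-0.38,0,0,0,-1],
    [-0.2,0,-0.38,0,0,0,-1]
  ]
}}

```text
time_s: 23.78
tool_pos: [0.5217, -0.0989, 0.1786]
eef_rot: [0.678, 0.735, 0.001, 0.003]
contact_force: [0.9, -0.2, 0.6]
finger_gap: 0.004
grasp_force: 0.0
```

Run:
```python
from h import *
togo([.5068,.0458,.077],4.7)
w=snap("wrist"); p=w["pixels"]
# hood wall roof edge: bright->dark along the columns; dark rib rows
for u in(225,250,262,285): d=np.diff(p[:,u].min(1).astype(int)); print(u,[(int(r),int(d[r])) for r in np.where(abs(d)>45)[0]][:14])
X=np.array([-.082,.9966,0])
for dy in(0,.01,-.046): print(dy,proj(w,[np.array([.5123,-.0123,.0835])+X*(.01+dy)]).round(0),"rib top",proj(w,[np.array([.5123,-.0123,.105])+X*(.075+dy)]).round(0))
```

```text
t 23.78 pos [ 0.5217 -0.0989  0.1786] F [ 0.9 -0.2  0.6] gap 0.4 gf 0.0
shift [ 0.583 -0.015  0.404] turn [ 0.007  0.005 -0.001]
225 [(82, -135)]
250 [(82, -130)]
262 [(81, -46), (82, -121)]
285 [(81, -55), (82, -109)]
0 [[252.  76.]] rib top [[251. -43.]]
0.01 [[252.  62.]] rib top [[251. -63.]]
-0.046 [[252. 139.]] rib top [[251.  41.]]
```

The force is zero and the hood edge is at row 82. A latched hood predicts about row 76; a thrown-back one predicts row 139. I'll make one last check after a pause with the arm clear.

Request:
{"fn": "carry_out", "kwargs": {
  "series": [
    [0,0,0,0,0,0,-1],
    [0,0,0,0,0,0,-1],
    [0,0,0,0,0,0,-1],
    [0,0,0,0,0,0,-1],
    [0,0,0,0,0,0,-1]
  ]
}}

```text
time_s: 24.25
tool_pos: [0.5193, -0.0961, 0.1711]
eef_rot: [0.677, 0.736, -0.002, -0.002]
contact_force: [0.1, 0.7, 0.3]
finger_gap: 0.005
grasp_force: 0.0
```

Run:
```python
from h import *
w=snap("wrist"); p=w["pixels"]
d=np.diff(p[:,250].min(1).astype(int)); r=d.argmin(); print(r,onz(w,[[250,r+.5]],.0835), arm.get_state()["contact_force"])
print(arm.sign_off())
```

```text
86 [[ 0.50719333 -0.0072187   0.0835    ]] [-0.38230124  1.08462838 -0.56991964]
the job is handed in; nothing more can be done
None
```

The fan module is seated in the bay and released, and the hood is shut and held in place after the arm backed off (highest push read about 15 N, limit 22 N); the job was handed in at about 24 s of the 58 s allowed.

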